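Clamp a tee fitting in a swing-strap fixture

ROBOT

A 6-joint arm with a two-finger parallel gripper is mounted at the origin on a cart in front of the work surface, level with it; the furniture and walls round the work are solid. World frame = base frame: x ahead of the robot, y to its left, z up, the work surface at z = 0. Lengths are in m, angles in degrees, forces in N, time in s.
With the tool pointing down it reaches from about 0.35 to 1 m from the base axis. Payload 7.1 kg.
Tool frame: the origin (TCP) lies on the centre line of the jaws, within the pads' length; the fingertips stand 25 mm ahead of it and the grasp point (between the pads) lies 6 mm ahead of it; x points along the fingers, z is the direction in which the jaws open and shut, and the axes are right-handed (so a half turn about x gives the same grasp; the last joint's range is limited). The gripper opens to 85 mm and grips with 20 to 120 N. Pads are 22 mm wide; open, the fingers measure 114 mm over their backs; the gripper's body (76 mm by 85 mm) begins 54 mm behind the grasp point. The pads swing forward as they close: fully open they stand 13 mm farther back than shut.
Start: joints at [-64.687, 24.242, 93.386, -0, 62.372, -1.089], TCP at [0.278, -0.56, 0.256] pointing down, gripper open.
Joint ranges: [-172.04, 172.04], [-51.8, 120.97], [4.93, 147.93], [-75.15, 255.16], [6.16, 154.13], [-145.62, 145.62]. Speed limits (degrees/s): [136.94, 136.94, 172.46, 180, 180, 180].

INTERFACE

Orientations are given as [roll, pitch, yaw] about the fixed x, y, z axes, in that order (R = Rz(yaw) Ry(pitch) Rx(roll)).
In Python, from station import bot gives the robot as it stands. The module is installed in compiled form; this text tells all that it offers.
- The arm moves only by the tool jog_arm, never from a script. Its argument "deltas" is a list that holds one entry, the list of rows, each a list of 7 numbers: the finger opening in mm, from 0 to 85.4, then the shift along the world's x, y, z in mm, then the turn, a rotation vector about the world's x, y, z in degrees. In form: [[[hand, x, y, z, wx, wy, wz], ...]]. A call has 1 to 8 rows; each row is the pose to reach, as a shift and turn from the pose commanded when the call began; what a row does not reach only later rows make up. A row lasts 1/10 s, in which the tool goes at most 50 mm and 8.59 degrees, less where a joint would pass 70% of its speed; a pose out of reach is approached as far as the arm can. A call with a gripper value outside its range is refused whole. The fingers move at their own pace and stop on an object; the grip force is fixed at half the most. Time passes only in rows, so rows that repeat a pose let the fingers close. It gives the time, the measured TCP pose, the force and the opening at its end, in the units of the state.
- bot.read_state(): the state, without advancing time (a new reading comes with each control period).
- bot.snapshot(name): name is "scene" or "top" or "wrist"; returns the picture (480x640x3 uint8, blue, green, red); there is no depth.
- bot.get_calibration(name): a dict with "fx", "fy", "cx", "cy" (pixels), "cam_to_world" (4x4, takes a point from camera to world coordinates). Camera axes: x right, y up, looking along -z (the intrinsics and any distortion apply to the point x, -y, -z); pixel columns grow to the right and rows downward; lengths in m; the calibration is good to about 2 mm. A picture is of the moment at which its call begins: read the wrist's pose just before it. get_calibration takes no time and is no camera call; for the wrist camera it gives the pose at the moment of the call.
- bot.job_done(): hands the job in, once; it reports no verdict.
Trained networks look in the newest picture that a camera, given by its name, has taken for a name from the list of things; names that differ only in an ending like _2 or _b are one class to them, and where a whole thing is asked for, a point or a joint stands for the part that bears it (a point fixed in the world has none). Each returns a list of dicts, best first, with "p" (0 to 1); they miss things now and then, are a little off and sometimes report something else, mostly with a low value. They report only what shows in the picture. A call takes as long as a camera call. They do not tell look-alikes from the thing itself.
- bot.search_frame(camera, name): "rect" ([left, top, right, bottom] in pixels, round what is visible of it).
The state is a dict: "t": time; "q": joint angles; "dq": joint speeds; "joint_efforts": joint torques, N m; "position": TCP position; "orientation": TCP orientation; "force": force on the tool from outside, world axes, zero at the start; "wrist_torque": the same for the moment, N m; "finger_gap": finger opening in m.
Only numpy, scipy, OpenCV 4.12 (cv2) and the standard library are available. Lean on these libraries where they do the work, as an engineer would, in place of code of your own. Each camera call takes 0.05 s, during which the arm holds its last target.

TASK

The metal tee fitting sits in the nest of the small clamp fixture. With the back of a finger, swing the fixture's steel strap round over the fitting until it meets its stop, then push the black cam lever down with the fingertips all the way so that the fitting is clamped. Grip nothing, keep the fingers off the fitting, leave it and the loose parts around the fixture where they are, and finish with the hand clear.

Things in the scene. Friction and masses are not known exactly. Their poses are not given: they have to be found in the camera images.
- fixture: Clamp fixture, fixed to the table: aluminium base plate 90x170x12 mm with a steel stud (28 mm across) and a dark nest block for the fitting. Origin: on the table at the stud's axis. +y runs along the plate from stud to nest (nest centre at y = 75 mm; plate y = -50 to +120 mm, x = -45 to +45 mm); z up. The stud carries strap and lever.
- clamp_strap (a joint): Swing angle of the steel strap about the stud's upright axis, rad. 0 = closed, along the fixture's +y over the nest, against its hard stop; positive = open, counter-clockwise from above, towards the fixture's -x (limit 1.4). Starts between 0.7 and 1.25. Stays where it is left; friction 0.15 N m. (clamp_strap_c0 is the strap's pushing-side half, c1 the other.)
- strap_push_point (a point): Point on the strap's pushing side (the long upright side that faces the fixture's -x when closed), 120 mm from the stud's axis, 55 mm above the table (heights for lever 0; up to 2 mm less at the start). The strap is a flat bar 26 mm wide, underside 49.5 mm and top 61.5 mm above the table, reaching 151 mm from the stud's axis. Push square to the strap and follow the arc.
- cam_lever (a joint): Angle of the cam lever about its level pin over the stud, rad. 0 = fully up, rising at 1.05 rad above level; grows as the lever is pushed down, to the hard stop at 0.95 (0.10 rad above level). Starts at 0 to 0.2. Stays where it is left: friction about 0.2 N m, and up to 0.06 N m more once the pad bears. (cam_lever_c2 and c3 are its two flanks.)
- lever_pivot (a point): Axis of the lever's pin, on the stud's axis, 71.5 mm above the table, between two steel cheeks whose tops are 85 mm above the table (29 mm across the pin, 24 mm along the fixture's y). The lever is a bar 14 mm wide with a middle ridge 8 mm wide and 10 mm thick (5 mm above the line from the pin), ending in a round button 18 mm across, 97 mm from pin to very end.
- lever_end (a point): Upper surface of the black cam lever near its free end, 88 mm from the pin. The lever is held by the stud and does not turn with the strap: it leans towards the fixture's -y, away from the nest, and swings in the fixture's upright y-z plane. Pressing straight down on its upper side anywhere from 40 to 90 mm from the pin lowers it.
- tee: Loose plain metal tee fitting, 29x34x16 mm, lying in the nest, its top 38 mm above the table. Origin: centre of its underside, 22 mm above the table. Not to be touched by the fingers.
- clamp_pad: Black rubber pad, 14 mm across, under the strap, 75 mm from the stud's axis; origin at its top. 5 mm above the fitting with the lever fully up; the cam lowers strap and pad together (8.4 mm per rad of lever, 8 mm in all) and the pad bears on the fitting through a spring (about 8 N) when the lever is fully down.
- nozzle: Loose bystander on the table: spare filling nozzle, steel and brass, 19x70x16 mm; beyond the plate on the fixture's +x side. Origin: centre of its underside. Leave it alone.
- elbow: Loose bystander on the table: brass elbow fitting, 32x34x18 mm; on the fixture's -x, -y side. Origin: centre of its underside. Leave it alone.
- knob: Loose bystander on the table: black star knob, 32x31x20 mm; on the fixture's +x side, near the stud. Origin: centre of its underside. Leave it alone.
- weight: Loose bystander on the table: brass calibration weight, 32 mm across, 34 mm tall; on the fixture's +x side, beyond the nest. Origin: centre of its underside. Leave it alone.
Not all that is in view belongs to the job. Of the things that look like the fixture, the larger one is meant.

How it is judged (in metres and radians):
On the way, in this order (a step that is already met when the one before it is completed fails the run):
1. a finger pushes against the strap's pushing side while the strap is still open (contact force between the fingers and clamp_strap_c0 above 0.3 N and value of joint clamp_strap above 0.15 rad), for 0.05 s.
2. the strap is over the fitting at its stop, the lever still up (value of joint clamp_strap below 0.07 rad and value of joint cam_lever below 0.45 rad), for 0.2 s.
3. the fingers push the lever down, the strap staying closed (contact force between the fingers and cam_lever above 0.5 N and value of joint cam_lever above 0.45 rad and value of joint clamp_strap below 0.09 rad), for 0.05 s.
At the end, for the whole second after the job is handed in: The strap is within 0.09 rad of its stop over the fitting, the lever is pushed down past 0.85 rad (stop at 0.95), the pad presses on the fitting with more than 2 N, and the fitting lies still in its nest within 5 mm of where it was (value of joint clamp_strap below 0.09 rad and value of joint cam_lever above 0.85 rad and contact force between clamp_pad and tee above 2 N and distance of tee from where it was at the start of the episode below 0.005 m and linear speed of tee below 0.01 m/s); the robot touches nothing.
It fails at once if the lever is pushed down before the strap is over the fitting (value of joint clamp_strap above 0.15 rad and value of joint cam_lever above 0.45 rad).
It fails at once if the strap or the lever is gripped on both sides ((contact force between the fingers and clamp_strap_c0 above 2 N and contact force between the fingers and clamp_strap_c1 above 2 N) or (contact force between the fingers and cam_lever_c2 above 2 N and contact force between the fingers and cam_lever_c3 above 2 N)).
It fails at once if the fingers touch the tee fitting (contact force between the fingers and tee above 0.5 N).
It fails at once if the tee fitting is lifted or shoved out of its nest (8 mm) (distance of tee from where it was at the start of the episode above 0.008 m).
It fails at once if a loose part beside the fixture is lifted or shifted more than 15 mm (distance of any of nozzle, elbow, knob, weight from where it was at the start of the episode above 0.015 m).
It also fails if it takes over 54 s, if anything falls off the work surface, if the arm or the gripper's body presses on something with over 40 N, if the wrist force passes 120 N, or if a joint passes its speed limit or range.

## Working session

There is one attempt and no reset: what is moved stays moved. The work goes in short steps, Python scripts to look and compute and a tool call to move; the robot and the scene stay as the last step left them, time stands still between calls to the robot, and variables do not carry over. Pictures are saved under pics/ and viewed, and the job is handed in when it is done.

Besides the shell and the picture viewer there is one more tool, called after "Emit:" as name([rows], argument=value, ...), one row to a line, values as JSON. jog_arm: Moves the arm, as the interface text tells. Its arguments: {"type":"object","properties":{"deltas":{"type":"array"}},"required":["deltas"]}

```bash
mkdir -p pics; cat > h.py <<'E'
import numpy as np, cv2
from station import bot
def snap(c,n):
    im=bot.snapshot(c); cv2.imwrite(f'pics/{n}.png',im); return im
E
python3 - <<'E'
from h import *
for c in ['scene','top','wrist']:
    snap(c,c+'0'); k=bot.get_calibration(c)
    print(c,{a:(np.round(b,4).tolist()) for a,b in k.items()})
    if c!='wrist':
        for n in ['fixture','clamp_strap','cam_lever','tee','nozzle','elbow','knob','weight']:
            print(n,[(np.round(d['rect']).tolist(),round(d['p'],2)) for d in bot.search_frame(c,n)[:3]])
print(bot.read_state())
E
```

```text
scene {'fx': 526.6839, 'fy': 526.6839, 'cx': 318.2003, 'cy': 234.7101, 'cam_to_world': [[0.8712, 0.3668, -0.3262, 0.3009], [-0.4906, 0.6266, -0.6056, -0.46], [-0.0177, 0.6876, 0.7259, 0.7319], [0.0, 0.0, 0.0, 1.0]]}
fixture [([246.0, 269.0, 374.0, 360.0], 0.97), ([245.0, 188.0, 309.0, 256.0], 0.94), ([334.0, 298.0, 360.0, 314.0], 0.22)]
clamp_strap [([252.0, 186.0, 292.0, 228.0], 0.68), ([242.0, 296.0, 349.0, 316.0], 0.61), ([400.0, 348.0, 422.0, 366.0], 0.56)]
cam_lever [([335.0, 299.0, 360.0, 312.0], 0.73)]
tee [([315.0, 276.0, 337.0, 299.0], 0.74), ([335.0, 300.0, 360.0, 311.0], 0.2)]
nozzle [([381.0, 281.0, 390.0, 316.0], 0.65), ([333.0, 301.0, 360.0, 312.0], 0.39)]
elbow [([296.0, 380.0, 323.0, 402.0], 0.57)]
knob [([396.0, 345.0, 422.0, 366.0], 0.79)]
weight [([353.0, 242.0, 370.0, 266.0], 0.82)]
top {'fx': 485.0235, 'fy': 485.0235, 'cx': 317.6116, 'cy': 240.6827, 'cam_to_world': [[-0.023, 0.9962, -0.0843, 0.5499], [-0.9997, -0.0229, 0.0023, 0.0618], [0.0003, 0.0843, 0.9964, 0.9729], [0.0, 0.0, 0.0, 1.0]]}
fixture [([196.0, 256.0, 273.0, 293.0], 0.85), ([315.0, 249.0, 424.0, 34
[... 616 characters left out ...]
-0.2974, 0.9547, 0.3729], [0.0, 0.0, 0.0, 1.0]]}
{'t': 0.95, 'q': array([-6.46876494e+01,  2.42402674e+01,  9.33862429e+01, -6.08824198e-04,
        6.23705376e+01, -1.09077733e+00]), 'dq': array([ 0.01859091, -0.01378268, -0.02852742,  0.05868928, -0.07614124,
       -0.06746413]), 'joint_efforts': array([ 6.10365987e-04, -5.57339537e+01, -2.82147342e+01, -2.88195383e-05,
        6.80102603e-04, -7.87598253e-06]), 'position': array([ 0.27792502, -0.5598003 ,  0.25633728]), 'orientation': array([-11.44545467,  89.99699895, -75.04204443]), 'force': array([-0.53636735, -0.31509701,  0.50219992]), 'wrist_torque': array([-0.02598102, -0.00748237, -0.00734956]), 'finger_gap': 0.08519655954147497}
```

```bash
python3 - <<'E'
import cv2
a=cv2.imread('pics/top0.png')[200:370,280:450]; cv2.imwrite('pics/top0c.png',cv2.resize(a,(680,600),interpolation=cv2.INTER_CUBIC)[:, :])
a=cv2.imread('pics/scene0.png')[170:420,220:450]; cv2.imwrite('pics/scene0c.png',cv2.resize(a,None,fx=2.4,fy=2.4,interpolation=cv2.INTER_CUBIC))
E
```

```text
(no output)
```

View pics/top0.png

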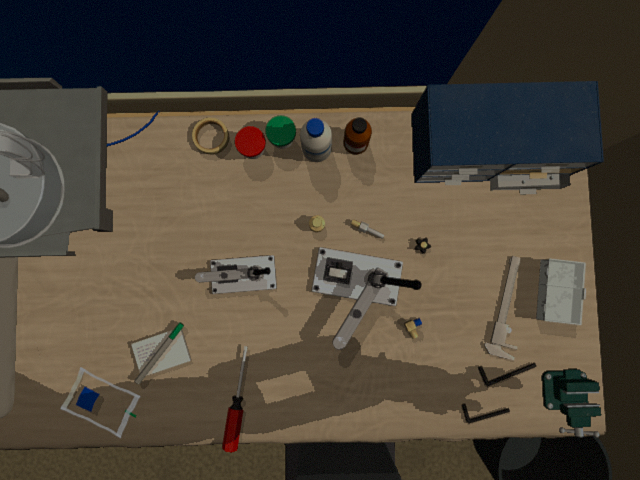

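View pics/scene0.png

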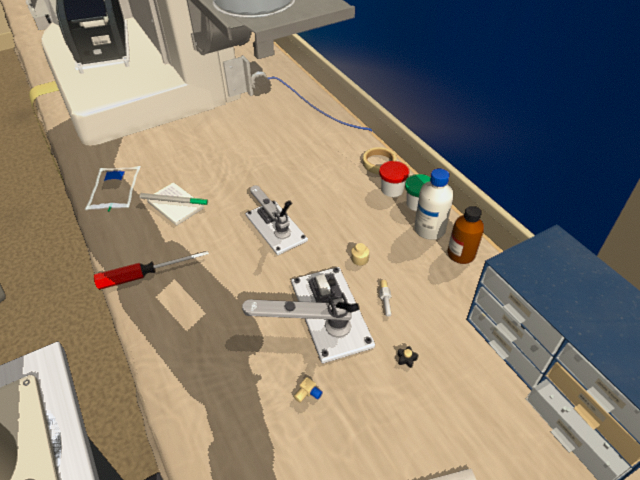

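```bash
python3 - <<'E'
import cv2
a=cv2.imread('pics/top0.png')[210:360,290:440]; cv2.imwrite('pics/top0c.png',cv2.resize(a,(600,600),interpolation=cv2.INTER_CUBIC))
E
```

```text
(no output)
```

View pics/top0c.png

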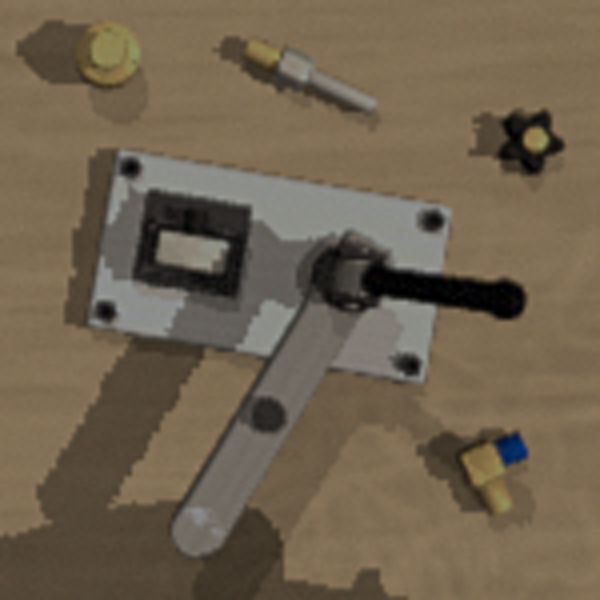

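View pics/scene0c.png

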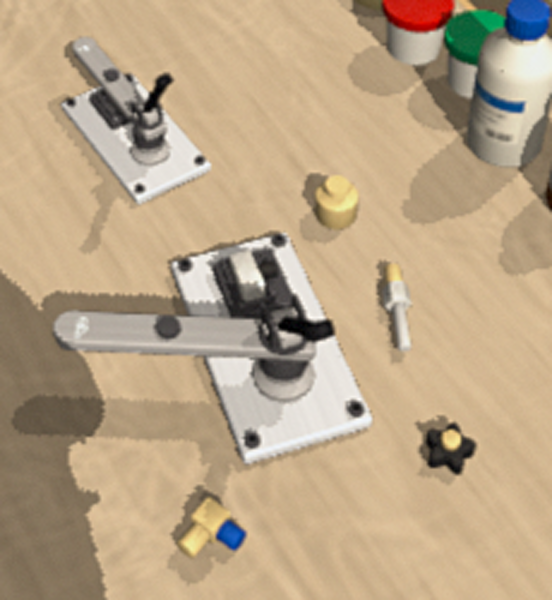

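```bash
cat >> h.py <<'E'
def ray(k,px,z):
    T=np.array(k['cam_to_world']); d=np.array([(px[0]-k['cx'])/k['fx'],-(px[1]-k['cy'])/k['fy'],-1.]); d=T[:3,:3]@d
    o=T[:3,3]; return o+d*(z-o[2])/d[2]
def proj(k,P):
    T=np.array(k['cam_to_world']); c=T[:3,:3].T@(np.array(P)-T[:3,3]); return np.array([k['cx']-k['fx']*c[0]/c[2],k['cy']+k['fy']*c[1]/c[2]])
E
cat > m.py <<'E'
from h import *
k=bot.get_calibration('top')
C=[np.array(p)/4+[290,210] for p in [(118,150),(452,205),(424,382),(88,326)]]
W=np.array([ray(k,p,.012)[:2] for p in C]); print(W.round(4))
# fixture corners: top-left=(+45,+120) ; top-right=(45,-50);(-45,-50);(-45,120)
F=np.array([[45,120],[45,-50],[-45,-50],[-45,120]])/1000
a=W-W.mean(0); b=F-F.mean(0)
H=b.T@a; U,S,V=np.linalg.svd(H); R=(U@V).T
t=W.mean(0)-R@F.mean(0); print('res',((F@R.T+t-W)*1000).round(1).tolist(),'origin',t.round(4),'yaw',np.degrees(np.arctan2(R[1,0],R[0,0])))
tip=ray(k,np.array((194,548))/4+[290,210],.0595)[:2]; f=R.T@(tip-t); print('tip f',f,np.hypot(*f)); 
e=ray(k,np.array((198,530))/4+[290,210],.0605)[:2]; f=R.T@(e-t); print('end centre',f,np.hypot(*f),'theta',np.arctan2(-f[0],f[1]))
for n,p,z in [('stud',(352,275),.085),('elbow',(492,470),.015),('knob',(535,140),.02),('nest',(190,250),.038),('weight',(108,50),.034)]:
    w=ray(k,np.array(p)/4+[290,210],z)[:2]; print(n,w.round(3),(R.T@(w-t)*1000).round())
# scene check
ks=bot.get_calibration('scene')
for n,f in [('c1',(.045,.12,.012)),('c2',(.045,-.05,.012)),('c3',(-.045,-.05,.012)),('c4',(-.045,.12,.012))]:
    P=np.r_[R@np.array(f[:2])+t,f[2]]; print(n,((proj(ks,P)-[220,170])*2.4).round())
np.savez('fx.npz',R=R,t=t)
E
python3 m.py
```

```text
[[ 0.6175  0.0562]
 [ 0.5864 -0.1085]
 [ 0.4998 -0.0915]
 [ 0.531   0.073 ]]
res [[1.3, 1.2], [0.6, -1.1], [-1.2, -1.3], [-0.6, 1.2]] origin [ 0.5521 -0.0521] yaw -10.787309427444505
tip f [-0.13611012  0.05310477] 0.14610298105771358
end centre [-0.12756482  0.05266255] 0.13800770867135376 theta 1.1792790109942335
stud [ 0.553 -0.049] [0. 3.]
elbow [ 0.457 -0.123] [-81. -87.]
knob [ 0.617 -0.149] [ 82. -83.]
nest [0.567 0.023] [ 0. 76.]
weight [0.665 0.06 ] [ 90. 131.]
c1 [284. 228.]
c2 [373. 416.]
c3 [243. 456.]
c4 [168. 260.]
```

```bash
cat > p.py <<'E'
from h import *
d=np.load('fx.npz');R=d['R'];t=d['t'];yaw=np.degrees(np.arctan2(R[1,0],R[0,0]))
s=bot.read_state();p=s['position']*1000;print(s['t'],p.round(1),s['orientation'].round(2))
for th in [1.18,1.1,1.0,.9,.8,.7,.6,.5,.4,.3,.2,.1,0,-.03]:
    for gap in ([20,0] if th==1.18 else [0]):
        f=np.array([-np.sin(th),np.cos(th)])*120-np.array([np.cos(th),np.sin(th)])*(13+14.5+gap)
        w=R@f+t*1000; print(th,gap,w.round(1),'rel',(w-p[:2]).round(1),'phi',round(np.degrees(th)+yaw,1))
E
python3 p.py
```

```text
0.95 [ 277.9 -559.8  256.3] [-11.45  90.   -75.04]
1.18 20 [425.7 -26.2] rel [147.8 533.6] phi 56.8
1.18 0 [436.6  -9.4] rel [158.7 550.4] phi 56.8
1.1 0 [ 4.404e+02 -3.000e-01] rel [162.5 559.5] phi 52.2
1.0 0 [446.2  10.5] rel [168.2 570.3] phi 46.5
0.9 0 [452.9  20.8] rel [175.  580.6] phi 40.8
0.8 0 [460.7  30.4] rel [182.8 590.2] phi 35.0
0.7 0 [469.4  39.1] rel [191.5 598.9] phi 29.3
0.6 0 [478.9  46.9] rel [201.  606.7] phi 23.6
0.5 0 [489.2  53.7] rel [211.2 613.5] phi 17.9
0.4 0 [500.   59.5] rel [222.1 619.3] phi 12.1
0.3 0 [511.4  64.1] rel [233.5 623.9] phi 6.4
0.2 0 [523.2  67.6] rel [245.3 627.4] phi 0.7
0.1 0 [535.3  69.9] rel [257.4 629.7] phi -5.1
0 0 [547.6  70.9] rel [269.7 630.7] phi -10.8
-0.03 0 [551.3  71. ] rel [273.3 630.8] phi -12.5
```

Emit:
jog_arm([
  [[0,8,35,0,0,0,8],[0,16,70,0,0,0,16],[0,25,105,0,0,0,24],[0,34,140,0,0,0,32],[0,43,175,0,0,0,40],[0,52,210,0,0,0,48],[0,61,245,0,0,0,56],[0,70,280,0,0,0,64]],
])

```text
t: 1.75
position: [0.3481, -0.2785, 0.2565]
orientation: [-34.6, 90.0, -33.9]
force: [0.8, -0.6, -0.1]
finger_gap: 0.0
```

Emit:
jog_arm([
  [[0,9,35,0,0,0,8],[0,18,70,0,0,0,16],[0,27,105,0,0,0,24],[0,36,140,0,0,0,32],[0,45,175,0,0,0,40],[0,55,210,0,0,0,48],[0,66,240,0,0,0,56],[0,75,250,0,0,0,56]],
])

```text
t: 2.55
position: [0.4233, -0.0277, 0.2566]
orientation: [-31.7, 90.0, 25.0]
force: [-0.6, -0.3, -0.5]
finger_gap: 0.0001
```

```bash
python3 p.py | head -3; python3 - <<'E'
from h import *
snap('scene','s1');snap('wrist','w1');a=snap('top','t1')
s=bot.read_state();print(s['q'].round(1),s['finger_gap'])
E
```

```text
2.55 [423.3 -27.7 256.6] [-31.66  89.96  25.01]
1.18 20 [425.7 -26.2] rel [2.4 1.5] phi 56.8
1.18 0 [436.6  -9.4] rel [13.3 18.3] phi 56.8
[ -5.6   7.  117.5  -0.   55.4 -62. ] -0.00011664043106550898
```

View pics/s1.png

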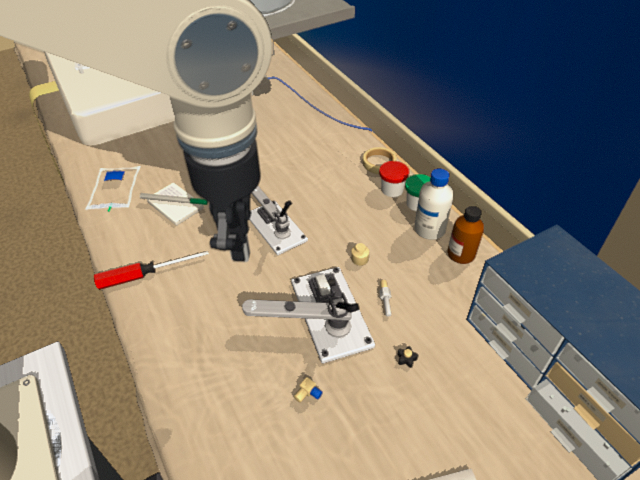

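View pics/w1.png

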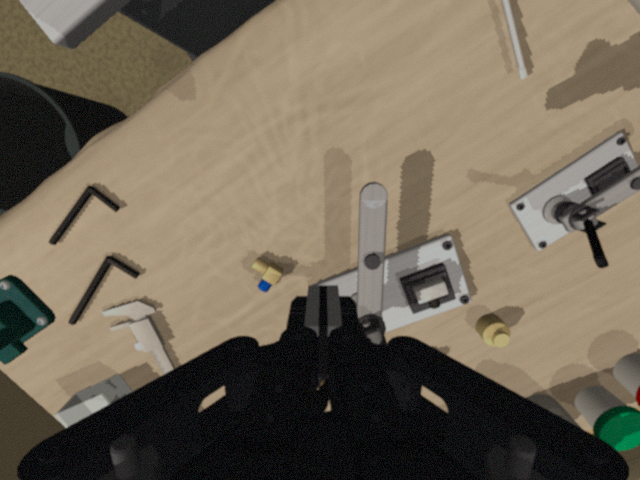

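```bash
python3 - <<'E'
from h import *
d=np.load('fx.npz');R=d['R'];t=d['t']
k=bot.get_calibration('wrist')
for n,p,z in [('sideA',(360,205),.0605),('sideB',(358,300),.0605),('sideR',(386,205),.0605),('end',(372,183),.0605),('pc1',(447,236),.012),('pc2',(471,298),.012)]:
    w=ray(k,p,z); f=R.T@(w[:2]-t)*1000; print(n,(w*1000).round(1),f.round(1),np.hypot(*f))
T=R@np.array([0,0])+t
p=bot.read_state()['position'];f=R.T@(p[:2]-t)*1000;print('tcp f',f)
E
```

```text
sideA [433.    5.1  60.5] [-127.8   33.8] 132.1677132462343
sideB [514.7 -48.1  60.5] [-37.5  -3. ] 37.635206404145364
sideR [446.3  25.1  60.5] [-118.4   56. ] 130.99260107636965
end [421.7  24.8  60.5] [-142.5   51.2] 151.39973330220076
pc1 [526.6  65.2  12. ] [-47.  110.4] 120.02096309345251
pc2 [609.3  53.4  12. ] [ 36.4 114.3] 119.9455030867536
tcp f [-130.71784975   -2.17916682]
```

Emit:
jog_arm([
  [[0,0,0,-40,0,0,0],[0,0,0,-80,0,0,0],[0,0,0,-120,0,0,0],[0,0,0,-150,0,0,0],[0,0,0,-175,0,0,0],[0,0,0,-190,0,0,0],[0,0,0,-190,0,0,0]],
])

```text
t: 3.4
position: [0.4213, -0.0309, 0.0647]
orientation: [120.3, 89.8, 176.5]
force: [-0.0, -0.6, -0.3]
finger_gap: 0.0004
```

```bash
python3 p.py | head -4; python3 - <<'E'
from h import *
a=snap('scene','s2');cv2.imwrite('pics/s2c.png',cv2.resize(a[170:420,180:440],None,fx=2.4,fy=2.4))
E
```

```text
3.4 [421.3 -30.9  64.7] [120.26  89.75 176.47]
1.18 20 [425.7 -26.2] rel [4.4 4.7] phi 56.8
1.18 0 [436.6  -9.4] rel [15.4 21.5] phi 56.8
1.1 0 [ 4.404e+02 -3.000e-01] rel [19.1 30.6] phi 52.2
```

View pics/s2c.png

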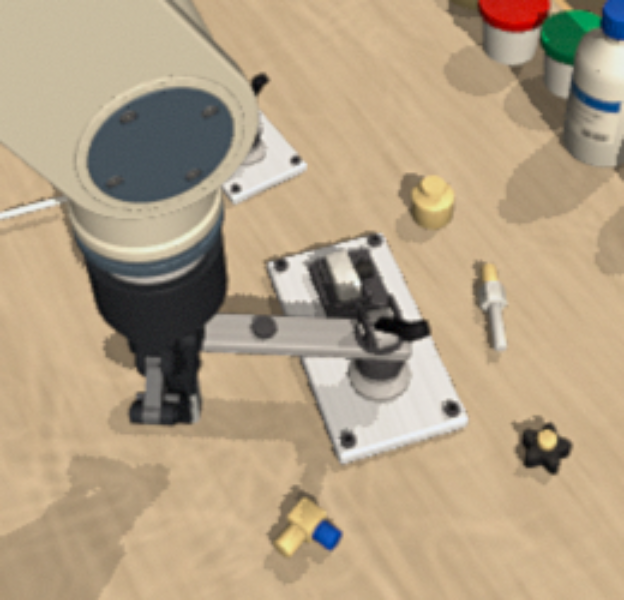

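Emit:
jog_arm([
  [[0,4.5,7,0,0,0,0],[0,9,14,0,0,0,0],[0,13,20,0,0,0,0],[0,17.5,29.5,0,0,0,-4.5],[0,20.5,35,0,0,0,-7],[0,23.5,40.5,0,0,0,-10],[0,26.5,45.5,0,0,0,-13],[0,30,50.5,0,0,0,-16]],
])

```text
t: 4.25
position: [0.4536, 0.0215, 0.067]
orientation: [-49.3, 89.9, -9.0]
force: [-0.2, -1.7, 0.3]
finger_gap: 0.0002
```

```bash
python3 p.py ; python3 - <<'E'
from h import *
a=snap('scene','s3');cv2.imwrite('pics/s3c.png',cv2.resize(a[170:420,180:440],None,fx=2.4,fy=2.4))
s=bot.read_state();print(s['force'],s['wrist_torque'])
E
```

```text
4.25 [453.6  21.5  67. ] [-49.3   89.94  -8.97]
1.18 20 [425.7 -26.2] rel [-27.9 -47.7] phi 56.8
1.18 0 [436.6  -9.4] rel [-16.9 -30.9] phi 56.8
1.1 0 [ 4.404e+02 -3.000e-01] rel [-13.1 -21.8] phi 52.2
1.0 0 [446.2  10.5] rel [ -7.4 -10.9] phi 46.5
0.9 0 [452.9  20.8] rel [-0.6 -0.7] phi 40.8
0.8 0 [460.7  30.4] rel [7.2 8.9] phi 35.0
0.7 0 [469.4  39.1] rel [15.8 17.6] phi 29.3
0.6 0 [478.9  46.9] rel [25.4 25.4] phi 23.6
0.5 0 [489.2  53.7] rel [35.6 32.2] phi 17.9
0.4 0 [500.   59.5] rel [46.5 38. ] phi 12.1
0.3 0 [511.4  64.1] rel [57.9 42.6] phi 6.4
0.2 0 [523.2  67.6] rel [69.7 46.1] phi 0.7
0.1 0 [535.3  69.9] rel [81.8 48.4] phi -5.1
0 0 [547.6  70.9] rel [94.  49.5] phi -10.8
-0.03 0 [551.3  71. ] rel [97.7 49.5] phi -12.5
[-0.89064183  0.120223    0.86574947] [ 0.0294587   0.18633555 -0.02370536]
```

View pics/s3c.png

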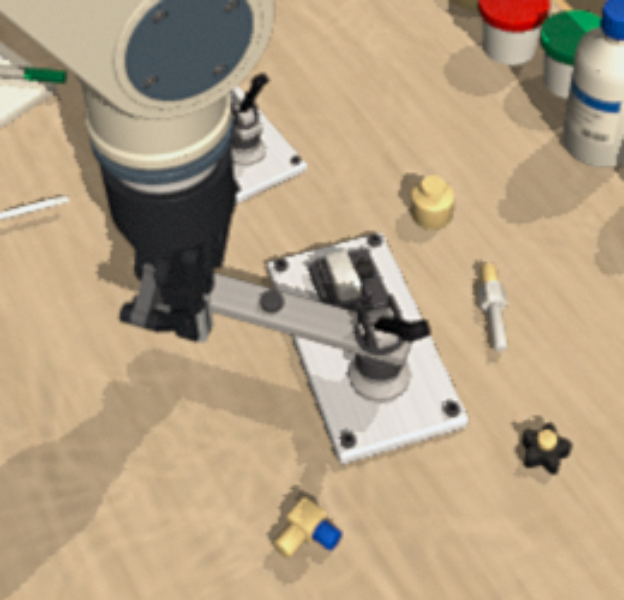

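Emit:
jog_arm([
  [[0,8,9.5,0,0,0,-6],[0,16.5,18.5,0,0,0,-11.5],[0,26,26,0,0,0,-17],[0,36.5,33,0,0,0,-23],[0,47,39,0,0,0,-29],[0,58.5,43.5,0,0,0,-34.5],[0,66,46,0,0,0,-38],[0,70.5,47,0,0,0,-40]],
])

```text
t: 5.1
position: [0.524, 0.0686, 0.0668]
orientation: [22.1, 90.0, 22.5]
force: [-2.6, 0.6, 0.3]
finger_gap: 0.0002
```

```bash
python3 p.py | tail -6 ; python3 - <<'E'
from h import *
a=snap('scene','s4');cv2.imwrite('pics/s4c.png',cv2.resize(a[170:420,180:440],None,fx=2.4,fy=2.4))
s=bot.read_state();print(s['force'],s['wrist_torque'])
E
```

```text
0.4 0 [500.   59.5] rel [-23.9  -9.1] phi 12.1
0.3 0 [511.4  64.1] rel [-12.5  -4.5] phi 6.4
0.2 0 [523.2  67.6] rel [-0.7 -1. ] phi 0.7
0.1 0 [535.3  69.9] rel [11.4  1.3] phi -5.1
0 0 [547.6  70.9] rel [23.6  2.4] phi -10.8
-0.03 0 [551.3  71. ] rel [27.3  2.5] phi -12.5
[0.05974389 1.36114027 0.56253064] [0.16281641 0.17319634 0.01129861]
```

View pics/s4c.png

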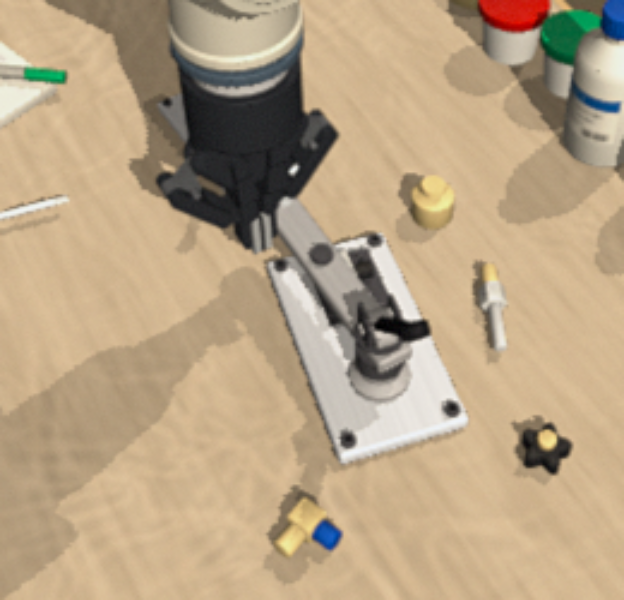

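Final approach to the stop, slowly; expect the stop near +24 mm in x.

Emit:
jog_arm([
  [[0,6,1,0,0,0,-3],[0,12,1.5,0,0,0,-6],[0,16,2,0,0,0,-8],[0,20,2.2,0,0,0,-10],[0,22,2.4,0,0,0,-11.5],[0,24,2.4,0,0,0,-11.5],[0,24,2.4,0,0,0,-11.5]],
])

```text
t: 5.85
position: [0.5476, 0.0703, 0.0665]
orientation: [22.5, 90.0, 11.5]
force: [-0.8, -0.2, 0.9]
finger_gap: -0.0005
```

```bash
python3 p.py | tail -2 ; python3 - <<'E'
from h import *
s=bot.read_state();print(s['force'],s['wrist_torque'])
a=snap('scene','s5');cv2.imwrite('pics/s5c.png',cv2.resize(a[170:420,180:440],None,fx=2.4,fy=2.4))
E
```

```text
0 0 [547.6  70.9] rel [0.  0.6] phi -10.8
-0.03 0 [551.3  71. ] rel [3.7 0.7] phi -12.5
[-0.76767002 -0.23355408  0.86151423] [0.07363389 0.13584347 0.02585791]
```

View pics/s5c.png

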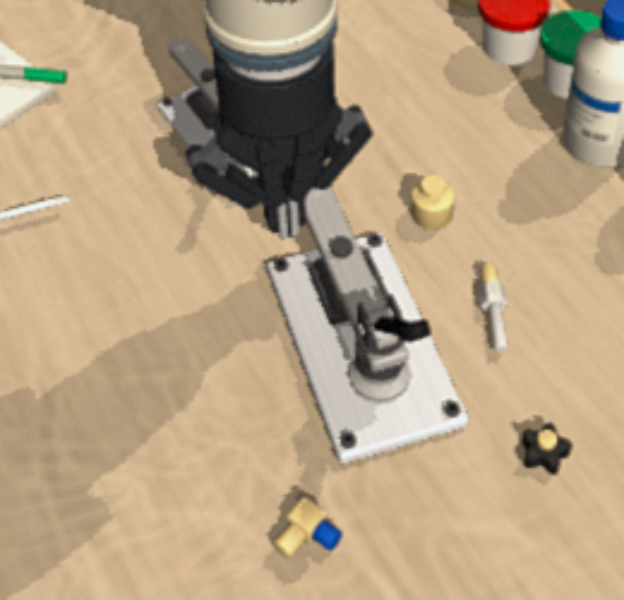

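Emit:
jog_arm([
  [[0,1,0,0,0,0,0],[0,2,-0.2,0,0,0,0],[0,3,-0.4,0,0,0,0],[0,3,-0.4,0,0,0,0]],
])

```text
t: 6.3
position: [0.5503, 0.0698, 0.0662]
orientation: [179.8, 90.0, 168.7]
force: [-1.7, 2.5, 0.5]
finger_gap: 0.0003
```

Emit:
jog_arm([
  [[0,1,0,0,0,0,0],[0,2,-0.2,0,0,0,0],[0,2,-0.2,0,0,0,0]],
])

```text
t: 6.6
position: [0.5517, 0.0696, 0.0661]
orientation: [-170.7, 89.9, 178.2]
force: [-4.7, 2.9, 0.9]
finger_gap: -0.0003
```

Emit:
jog_arm([
  [[0,1,-0.2,0,0,0,0],[0,2,-0.4,0,0,0,0],[0,3,-0.6,0,0,0,0],[0,3,-0.6,0,0,0,0]],
])

```text
t: 7.0
position: [0.5536, 0.0693, 0.0658]
orientation: [-173.1, 89.8, 175.8]
force: [-7.6, 5.9, 2.0]
finger_gap: 0.0
```

```bash
python3 p.py | tail -2 ; python3 - <<'E'
from h import *
s=bot.read_state();print(s['force'],s['wrist_torque'])
a=snap('top','t6');cv2.imwrite('pics/t6c.png',cv2.resize(a[210:360,290:440],None,fx=4,fy=4))
E
```

```text
0 0 [547.6  70.9] rel [-6.   1.6] phi -10.8
-0.03 0 [551.3  71. ] rel [-2.3  1.7] phi -12.5
[-7.6240918   5.89907948  1.97099749] [0.88160056 1.05988523 0.02510337]
```

View pics/t6c.png

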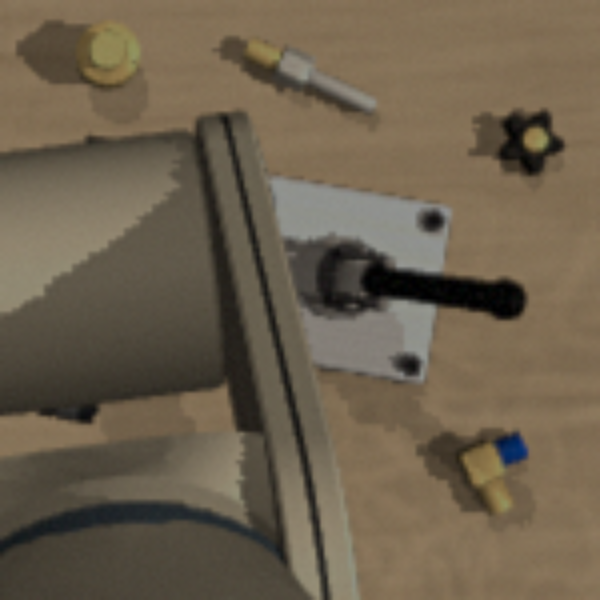

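Emit:
jog_arm([
  [[0,-15,2,0,0,0,0],[0,-40,6,0,0,0,0],[0,-50,8,25,0,0,0],[0,-55,0,70,0,0,0],[0,-60,-30,115,0,0,0],[0,-60,-70,145,0,0,0],[0,-60,-110,145,0,0,0],[0,-60,-120,145,0,0,0]],
])

```text
t: 7.85
position: [0.497, -0.0546, 0.2135]
orientation: [-7.0, 89.7, -18.3]
force: [-0.0, 0.8, -0.9]
finger_gap: 0.0001
```

```bash
python3 p.py | head -1 ; python3 - <<'E'
from h import *
s=bot.read_state();print(s['force'],s['wrist_torque'])
a=snap('top','t7');cv2.imwrite('pics/t7c.png',cv2.resize(a[210:360,290:440],None,fx=4,fy=4))
a=snap('scene','s7');cv2.imwrite('pics/s7c.png',cv2.resize(a[170:420,180:440],None,fx=2.4,fy=2.4))
a=snap('wrist','w7')
d=np.load('fx.npz');R=d['R'];t=d['t'];k=bot.get_calibration('wrist')
for f in [(0,0,.0715),(0,-.0485,.1557),(0,.151,.0615),(.045,.12,.012),(-.045,.12,.012)]:
    print(f,proj(k,np.r_[R@np.array(f[:2])+t,f[2]]).round())
E
```

```text
7.85 [497.  -54.6 213.5] [ -7.04  89.66 -18.28]
[-0.01142652  0.7564512  -0.92978903] [0.02120589 0.01922567 0.08068398]
(0, 0, 0.0715) [396. 221.]
(0, -0.0485, 0.1557) [420. 338.]
(0, 0.151, 0.0615) [405.  -3.]
(0.045, 0.12, 0.012) [443.  62.]
(-0.045, 0.12, 0.012) [335.  63.]
```

View pics/t7c.png

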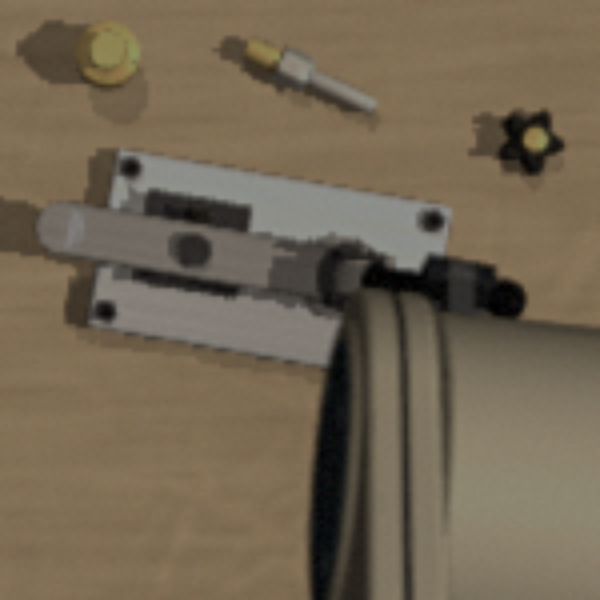

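View pics/s7c.png

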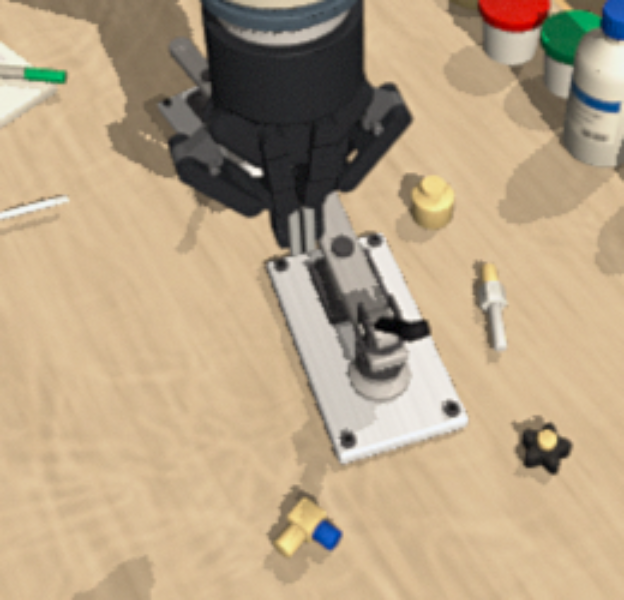

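View pics/w7.png

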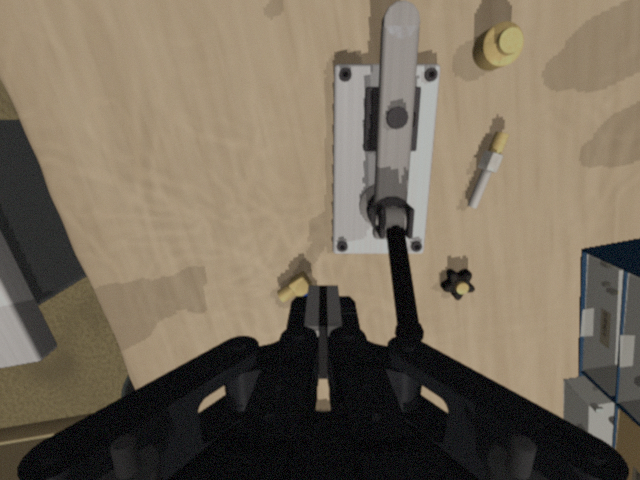

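```bash
python3 - <<'E'
from h import *
d=np.load('fx.npz');R=d['R'];t=d['t']
obs={'wrist':(407,332),'top':np.array((510,299))/4+[290,210]}
for c in ['wrist','top','scene']:
  k=bot.get_calibration(c)
  for q in [0,.1,.2,.3]:
    a=1.05-q; s=.088
    P=np.r_[R@np.array([0,-s*np.cos(a)+.005*np.sin(a)])+t,.0715+s*np.sin(a)+.005*np.cos(a)]; pp=proj(k,P)
    print(c,q,pp.round(1),(pp-[180,170])*2.4,(pp-[290,210])*4)
w=bot.get_calibration('wrist');tp=bot.get_calibration('top')
for z in [.13,.14,.145,.15,.155]:
  for c,k in (('wrist',w),('top',tp)):
    p=ray(k,obs[c],z);print(z,c,(p*1000).round(1),(R.T@(p[:2]-t)*1000).round(1))
E
```

```text
wrist 0 [419.  319.4] [573.60728172 358.53415258] [516.0121362  437.55692096]
wrist 0.1 [416.1 326.9] [566.69203885 376.51356944] [504.48673142 467.52261573]
wrist 0.2 [413.2 332.6] [559.59990447 390.21884222] [492.66650745 490.36473704]
wrist 0.3 [410.2 336.6] [552.46640817 399.82331294] [480.77734695 506.37218823]
top 0 [407.9 282.7] [546.84032713 270.49434316] [471.40054522 290.82390527]
top 0.1 [411.8 283.4] [556.42470262 272.27239964] [487.37450436 293.78733273]
top 0.2 [415.4 284.1] [565.04617021 273.91788029] [501.74361701 296.52980049]
top 0.3 [418.6 284.8] [572.61412557 275.41258226] [514.35687596 299.02097044]
scene 0 [348.4 292.2] [404.23588402 293.32658178] [233.72647337 328.8776363 ]
scene 0.1 [350.3 298.4] [408.83361577 308.06443648] [241.38935961 353.44072747]
scene 0.2 [352.1 304.6] [413.1196833  323.01429261] [248.53280551 378.35715436]
scene 0.3 [353.8 310.8] [417.03466984 337.97448997] [255.05778307 403.29081661]
0.13 wrist [ 539.9 -111.7  130. ] [ -0.9 -60.9]
0.13 top [ 540.7 -111.2  130. ] [ -0.2 -60.2]
0.14 wrist [ 538.4 -104.9  140. ] [ -3.6 -54.5]
0.14 top [ 540.8 -109.1  140. ] [ -0.4 -58.1]
0.145 wrist [ 537.6 -101.5  145. ] [ -5.  -51.3]
0.145 top [ 540.9 -108.1  145. ] [ -0.6 -57.1]
0.15 wrist [536.9 -98.1 150. ] [ -6.4 -48. ]
0.15 top [ 540.9 -107.1  150. ] [ -0.7 -56.1]
0.155 wrist [536.1 -94.7 155. ] [ -7.8 -44.8]
0.155 top [ 541. -106.  155.] [ -0.8 -55.1]
```

```bash
cat > l.py <<'E'
from h import *
d=np.load('fx.npz');R=d['R'];t=d['t']*1000
s=bot.read_state();p=s['position']*1000;print(s['t'],p.round(1),'f',(R.T@(p[:2]-t)).round(1),s['orientation'].round(1),s['force'].round(1))
def w(f): return np.r_[R@np.array(f[:2])+t,f[2]]
c=np.array([495.4,-51.1,211.3])
print('pre',(w((-8,-35,180))-c).round(1))
for a in [.85,.75,.65,.55,.45,.35,.25,.15,.1,.05,0]:
    f=(-8,-75*np.cos(a)+5*np.sin(a)+10,71.5+75*np.sin(a)+5*np.cos(a)+25); print(a,np.round(f,1),(w(f)-w((-8,-35,180))).round(1))
E
python3 l.py
```

```text
8.0 [495.5 -51.5 211.2] f [-55.7 -10. ] [18.7 90.   7.5] [ 0.3  0.5 -1.1]
pre [ 42.3 -33.9 -31.3]
0.85 [ -8.  -35.7 156.1] [ -0.1  -0.7 -23.9]
0.75 [ -8.  -41.5 151.3] [ -1.2  -6.4 -28.7]
0.65 [ -8.  -46.7 145.9] [ -2.2 -11.5 -34.1]
0.55 [ -8.  -51.3 140. ] [ -3.1 -16.  -40. ]
0.45 [ -8.  -55.4 133.6] [ -3.8 -20.  -46.4]
0.35 [ -8.  -58.7 126.9] [ -4.4 -23.3 -53.1]
0.25 [ -8.  -61.4 119.9] [ -4.9 -26.  -60.1]
0.15 [ -8.  -63.4 112.7] [ -5.3 -27.9 -67.3]
0.1 [ -8.  -64.1 109. ] [ -5.5 -28.6 -71. ]
0.05 [ -8.  -64.7 105.2] [ -5.6 -29.1 -74.8]
0 [ -8.  -65.  101.5] [ -5.6 -29.5 -78.5]
```

Emit:
jog_arm([
  [[0,15,-12,0,0,0,0],[0,30,-24,0,0,0,0],[0,42,-34,0,0,0,0],[0,42,-34,-15,0,0,0],[0,42,-34,-31,0,0,0],[0,42,-34,-31,0,0,0]],
])

```text
t: 8.6
position: [0.5361, -0.084, 0.1779]
orientation: [179.8, 89.7, 168.7]
force: [0.3, 0.7, -0.8]
finger_gap: 0.0
```

```bash
python3 l.py|head -1; python3 - <<'E'
from h import *
a=snap('scene','s8');cv2.imwrite('pics/s8c.png',cv2.resize(a[170:420,180:440],None,fx=2.4,fy=2.4))
snap('wrist','w8')
E
```

```text
8.6 [536.1 -84.  177.9] f [ -9.7 -34.4] [179.8  89.7 168.7] [ 0.3  0.7 -0.8]
```

View pics/s8c.png

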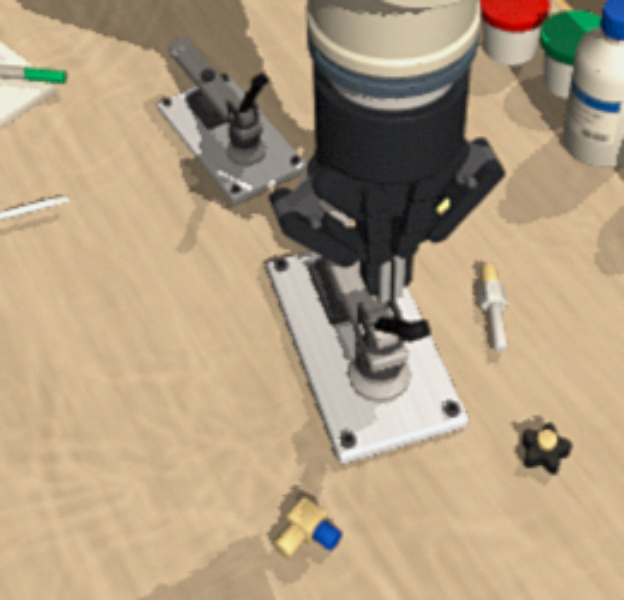

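View pics/w8.png

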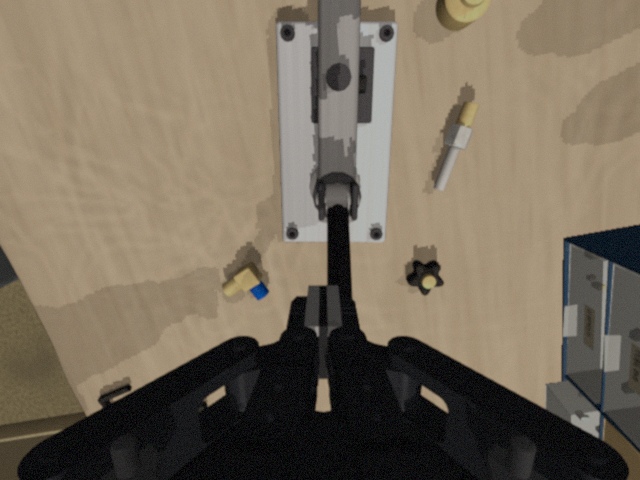

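Emit:
jog_arm([
  [[0,0,0,-12,0,0,0],[0,0,-0.7,-24,0,0,0],[0,-1,-6.5,-29,0,0,0],[0,-2,-11.5,-34,0,0,0],[0,-3,-16,-40,0,0,0],[0,-3,-16,-40,0,0,0]],
])

```text
t: 9.3
position: [0.5339, -0.1018, 0.1396]
orientation: [-164.5, 89.9, -175.7]
force: [-0.7, 0.4, -0.1]
finger_gap: 0.0002
```

```bash
python3 l.py|head -1; python3 - <<'E'
from h import *
a=snap('scene','s9');cv2.imwrite('pics/s9c.png',cv2.resize(a[170:420,180:440],None,fx=2.4,fy=2.4))
E
```

```text
9.3 [ 533.9 -101.8  139.6] f [ -8.6 -52.2] [-164.5   89.9 -175.7] [-0.7  0.4 -0.1]
```

View pics/s9c.png

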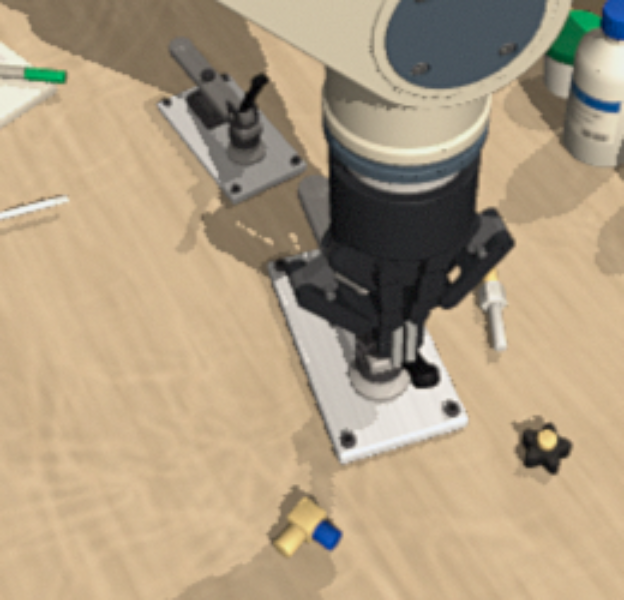

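Emit:
jog_arm([
  [[0,-0.7,-4,-6.5,0,0,0],[0,-1.3,-7.3,-13,0,0,0],[0,-1.8,-10,-20,0,0,0],[0,-2.2,-12,-27,0,0,0],[0,-2.4,-12.6,-31,0,0,0],[0,-2.4,-12.6,-31,0,0,0]],
])

```text
t: 9.95
position: [0.532, -0.1138, 0.1086]
orientation: [176.6, 90.0, 165.5]
force: [0.0, -1.0, -0.0]
finger_gap: 0.0002
```

Emit:
jog_arm([
  [[0,0,-0.3,-2,0,0,0],[0,0,-0.5,-4,0,0,0],[0,0,-0.5,-4,0,0,0]],
])

```text
t: 10.25
position: [0.5324, -0.114, 0.1071]
orientation: [10.8, 90.0, -0.3]
force: [-6.5, 1.0, 22.3]
finger_gap: 0.0
```

Emit:
jog_arm([
  [[0,0,0,-2,0,0,0],[0,0,0,-2,0,0,0]],
])

```text
t: 10.45
position: [0.5326, -0.1141, 0.1065]
orientation: [-0.3, 89.9, -11.4]
force: [-9.9, 1.5, 36.8]
finger_gap: -0.0002
```

Emit:
jog_arm([
  [[0,0,0,15,0,0,0],[0,0,0,40,0,0,0],[0,0,0,80,0,0,0],[0,-30,0,120,0,0,0],[0,-75,-30,140,0,0,0],[0,-110,-70,150,0,0,0],[0,-130,-110,150,0,0,0],[0,-150,-150,150,0,0,0]],
])

```text
t: 11.25
position: [0.381, -0.2645, 0.2542]
orientation: [-11.1, 89.9, -22.1]
force: [1.6, 0.1, -1.0]
finger_gap: -0.0001
```

Emit:
jog_arm([
  [[0,-5,-40,0,0,0,0],[0,-10,-80,0,0,0,0],[0,-10,-120,0,0,0,0],[0,-10,-120,0,0,0,0]],
])

```text
t: 11.65
position: [0.3723, -0.3879, 0.2535]
orientation: [-45.3, 89.9, -56.6]
force: [-0.5, 1.0, -0.3]
finger_gap: -0.0001
```

```bash
python3 l.py|head -1; python3 - <<'E'
from h import *
a=snap('scene','s10');cv2.imwrite('pics/s10c.png',cv2.resize(a[170:420,180:440],None,fx=2.4,fy=2.4))
a=snap('top','t10');cv2.imwrite('pics/t10c.png',cv2.resize(a[210:360,290:440],None,fx=4,fy=4))
d=np.load('fx.npz');R=d['R'];t=d['t']
for c,o,sc in [('top',[290,210],4),('scene',[180,170],2.4)]:
  k=bot.get_calibration(c)
  for q in [.75,.85,.95]:
    a=1.05-q; s=.088
    P=np.r_[R@np.array([0,-s*np.cos(a)+.005*np.sin(a)])+t,.0715+s*np.sin(a)+.005*np.cos(a)]; print(c,q,((proj(k,P)-o)*sc).round(1))
E
```

```text
11.65 [ 372.3 -387.9  253.5] f [-113.8 -363.6] [-45.3  89.9 -56.6] [-0.5  1.  -0.3]
top 0.75 [546.9 306.6]
top 0.85 [548.6 307.3]
top 0.95 [548.2 307.8]
scene 0.75 [428.8 400.1]
scene 0.85 [430.  411.7]
scene 0.95 [430.5 422.2]
```

View pics/s10c.png

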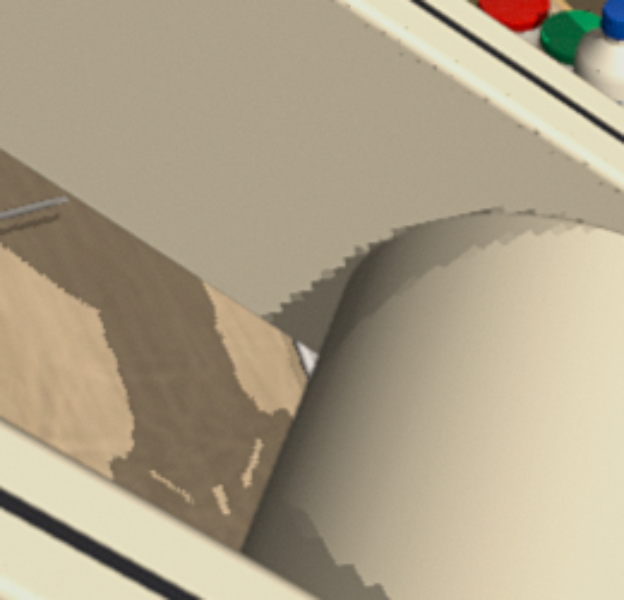

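View pics/t10c.png

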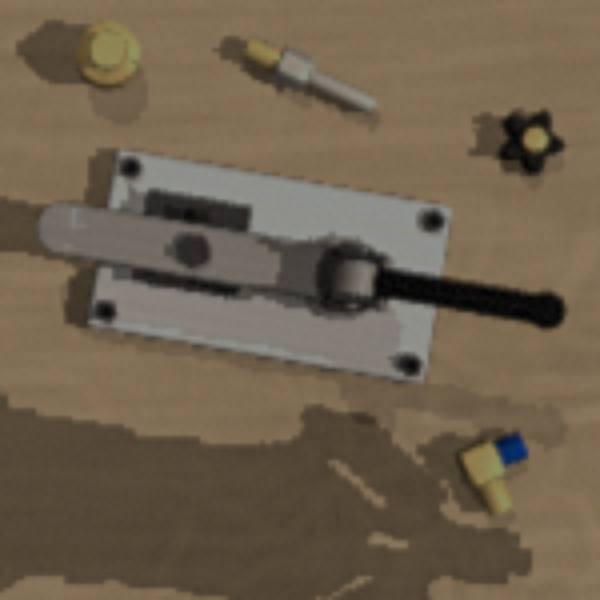

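Emit:
jog_arm([
  [[0,-15,-40,0,0,0,0],[0,-35,-80,0,0,0,0],[0,-55,-120,0,0,0,0],[0,-75,-150,0,0,0,0],[0,-90,-170,0,0,0,0],[0,-90,-170,0,0,0,0]],
])

```text
t: 12.35
position: [0.2811, -0.5545, 0.253]
orientation: [151.0, 90.0, 139.8]
force: [0.3, 0.2, -0.1]
finger_gap: -0.0003
```

```bash
python3 l.py|head -1; python3 - <<'E'
from h import *
a=snap('scene','s11');cv2.imwrite('pics/s11c.png',cv2.resize(a[170:420,180:440],None,fx=2.4,fy=2.4))
E
```

```text
12.35 [ 281.1 -554.5  253. ] f [-172.2 -544.3] [151.   90.  139.8] [ 0.3  0.2 -0.1]
```

View pics/s11c.png

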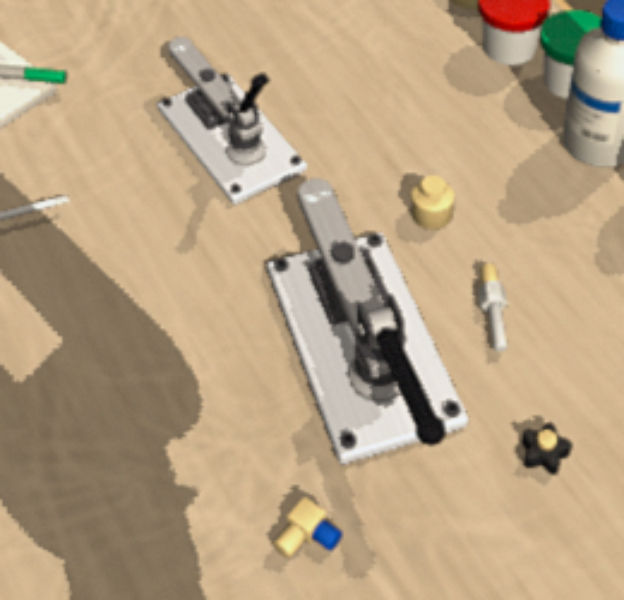

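```bash
python3 -c "
from station import bot
print(bot.job_done())"
```

```text
the job is handed in; nothing more can be done
None
```

The fitting is clamped as far as I can check: the strap is at its stop, the lever is fully down and the hand is clear. I handed the job in at about 12.4 s, and no verdict was reported. The strap and lever angles are inferred from pictures and forces, not read directly.

- **Strap:** I pushed it round with the back of the closed fingers from about 1.18 rad. At the end the force rose to about 10 N (friction alone needs about 1.3 N), so it was on the stop. In the top view after the hand withdrew, it lay along the plate with the lever still up at about 0.2 rad.
- **Lever:** I pressed it down along its arc with the closed fingertips until the force climbed to 37 N. In the last scene picture the button is within about 3 px (original pixels) of where it should be at 0.95 rad.
- **Surroundings:** The nozzle, elbow, knob and weight look unmoved in the pictures.
- **Not checked:** The fitting is hidden under the strap, so I could not see its position or measure the pad force.
- **Disagreement:** The wrist view put some points 3 to 9 mm off the top-camera fit. I picked those pixels by eye, and it did not affect the result.

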